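Hold the lid dispenser open for a refill

TASK

The pot-lid dispenser is running low and I want to drop the new sleeve of lids into it. Lift its clear dust hood off by the black knob and set it down gently, upright, on the free worktop; then take the blue grip of the spring-loaded follower, draw it back from the lids until its black cross-bar lies on the red fill line, and stay there holding it against the spring (finish with the grip still held) so that I can load. Do not let the follower snap back, and leave the other things on the worktop where they are.

Things in the scene. Friction and masses are not known exactly. Their poses are not given: they have to be found in the camera images.
- dispenser: Stainless trough, fixed, 264 x 98 mm, 58 mm high (rims of its side walls). Origin: centre of its underside. x runs along the trough from the low serving end (-x), where nine white lids of 72 mm stand (tops 83 mm up), to the closed end (+x); z up. A ledge 46 mm up carries the hood, which surrounds the rims with 3 mm play. The fill line: red lines 4 mm wide over both rims at x = +60 mm.
- hood: Loose clear dust hood, 262 x 96 mm, 83 mm high, open below and mostly open at the serving end, 0.2 to 0.3 kg, black knob on top. Origin: centre of its lower edge; z up, axes parallel to the dispenser's while on (origin then 46 mm above the worktop). Lifted 80 mm straight up it clears the blue grip that it covers. It can stand on the worktop on its lower edge (origin at z = 0).
- hood_knob (a point): Middle of the hood's round black knob: 31 mm across and 26 mm high, on the hood's z axis, 107 mm above the hood's lower edge, 24 mm above its flat roof and 13 mm below the knob's top.
- pull_grip (a point): Blue grip on top of the follower: 16 mm thick along the trough, 40 mm wide across it, 32 mm high (86 to 118 mm above the worktop). This point is its centre; axes parallel to the dispenser's; slides along the dispenser's +x, at rest at x = -40 mm. Fingertips kept 86 mm or more above the worktop pass over all the rest of the open dispenser.
- follower (a joint): How far the follower is drawn back from the lids along the dispenser's +x, in m: 0 at rest, 0.100 with its black cross-bar (on the rims, straight below the blue grip's centre) on the red fill line, 0.130 at its stop. A spring pulls it home with about 5 N at rest and 6.5 N at the line; it does not stay out by itself.
- fill_mark (a point): Where the centre line of the blue grip stands when the cross-bar is on the fill line: 60 mm along the dispenser's +x from its middle, 118 mm above the worktop (the height of the grip's top).
- slicer_handle (a point): Front end of the red handle (36 mm thick) of the fixed meat slicer. The handle runs back 80 mm along +x; the slicer's body lies behind it, from x = 0.56 m back, y = -0.45 to +0.03 m, up to 0.46 m high. A wire shelf hangs over the right end of the worktop (y below -0.4 m): do not raise the wrist there. The worktop in front of the slicer, x = 0.30 to 0.53 m, y = -0.26 to +0.05 m, is free.
- refill_lids: Sleeve of white snap lids standing upright on the worktop, 72 mm across, 90 mm high; the refill, to be left alone. Origin at the centre of its underside.
- pot_tall: Clear lidded deli pot, 75 mm across, 90 mm high; bystander. Origin at the centre of its underside.
- pot_mid: Clear lidded deli pot, 75 mm across, 75 mm high; bystander. Origin at the centre of its underside.
- pot_low: Clear lidded deli pot, 73 mm across, 65 mm high; bystander. Origin at the centre of its underside.
- mug_1: White mug, 84 mm across (122 mm with its handle), 93 mm high; bystander. Origin at the centre of its underside.
- label_roll: Orange and white roll of labels lying flat, 67 mm across, 41 mm high; bystander. Origin at the centre of its underside.
- timer: White kitchen timer with a red dial, 64 x 62 x 50 mm; bystander. Origin at the centre of its underside.

How it is judged:
On the way, in this order (a step that is already met when the one before it is completed fails the run):
1. the hood is lifted clear of the dispenser's grip (z of hood in the frame of dispenser above 0.118 m), for 0.1 s.
2. the hood stands upright on the worktop, let go (height (world z) of hood between -0.005 and 0.008 m and angle between hood's own z axis and vertical below 0.06 rad and contact force between the fingers and hood below 0.3 N and linear speed of hood below 0.02 m/s), for 0.2 s.
At the end, for the whole second after the job is handed in: the follower's cross-bar is within 5 mm of the red fill line and still (under 10 mm/s), held there by the fingers on the blue grip (over 2 N); the hood stands upright on the worktop (lower edge within 8 mm of it, tilt under 0.06 rad), still and not touched by the fingers (all of step 2 and value of joint follower between 0.095 and 0.105 m and velocity of joint follower between -0.01 and 0.01 m/s and contact force between the fingers and follower above 2 N); the arm keeps its last pose, push and grip.
It fails at once if the follower snaps back (faster than 0.4 m/s toward the lids) (velocity of joint follower below -0.4 m/s).
It fails at once if the hood is dropped (falls free at over 0.6 m/s) (contact force between the fingers and hood below 0.1 N and linear speed of hood above 0.6 m/s).
It fails at once if another thing is pushed more than 25 mm from its place (distance of any of refill_lids, pot_tall, pot_mid, pot_low, mug_1, label_roll, timer from where it was at the start of the episode above 0.025 m).
It also fails if it takes over 56 s, if anything falls off the work surface, if the arm or the gripper's body presses on something with over 40 N, if the wrist force passes 120 N, or if a joint passes its speed limit or range.

ROBOT

A 6-joint arm with a two-finger parallel gripper is mounted at the origin on a cart in front of the work surface, level with it; the furniture and walls round the work are solid. World frame = base frame: x ahead of the robot, y to its left, z up, the work surface at z = 0. Lengths are in m, angles in rad, forces in N, time in s.
With the tool pointing down it reaches from about 0.35 to 0.85 m from the base axis. Payload 8.1 kg.
Tool frame: the origin (TCP) lies at the very end of the fingers, on their centre line; the grasp point (between the pads) lies 19 mm behind it; z points along the fingers, y is the line along which they close (so a half turn about z gives the same grasp; the last joint's range is limited). The gripper opens to 85 mm and grips with 20 to 120 N. Pads are 22 mm wide; open, the fingers measure 114 mm over their backs; the gripper's body (76 mm by 85 mm) begins 54 mm behind the grasp point. The pads swing forward as they close: fully open they stand 13 mm farther back than shut.
Start: joints at [-1.377, 0.13, 1.488, -0, 1.523, -0.085], TCP at [0.165, -0.577, 0.209] pointing down, gripper open.
Joint ranges: [-2.96, 2.96], [-0.89, 2.26], [0.02, 2.5], [-1.34, 4.48], [0, 2.73], [-2.66, 2.66]. Speed limits (rad/s): [2.39, 2.39, 2.79, 3.14, 3.14, 3.14].

INTERFACE

Orientations are given as a rotation vector (axis times angle).
In Python, from plant import arm gives the robot as it stands.
- The arm moves only by the tool jog_arm, never from a script. Its argument "deltas" is one flat list of numbers, 6 for each row, row after row: the shift along the tool's x, y, z in m, then the turn, a rotation vector about the tool's x, y, z in degrees. In form: [tx, ty, tz, ax, ay, az, tx, ty, tz, ax, ay, az, ...]. A call has 1 to 20 rows; each row is the pose to reach, as a shift and turn from the pose commanded when the call began, along the tool's axes at that moment; what a row does not reach only later rows make up. A row lasts 1/8 s, in which the tool goes at most 62.5 mm and 10.7 degrees, less where a joint would pass 70% of its speed; a pose out of reach is approached as far as the arm can. A call with a gripper value outside its range is refused whole. "claw" is the opening in per cent of the stroke, from 0 (shut) to 100 (fully open), set as the call begins (left out, the last holds). The fingers move at their own pace and stop on an object; "newtons" is the grip in N (left out, the last holds). Time passes only in rows, so rows that repeat a pose let the fingers close. It gives the time, the measured TCP pose, the force, the opening and the grip force at its end, in the units of the state.
- arm.sense(): the state, without advancing time (a new reading comes with each control period).
- arm.camera(name): name is "scene" or "top" or "wrist"; returns a dict with "color" (480x640x3 uint8, red, green, blue), "intrinsics" (3x3 intrinsics, pixels), "k1" (the pictures are not rectified: a ray, as slopes to the right and down, at radius r is drawn at 1 + k1 r^2 times it, then the intrinsics apply), "R" (3x3) and "t" (3): a world point X has camera coordinates R X + t. Camera axes: x right, y down, z forward; pixel columns grow to the right and rows downward; lengths in m; the calibration is good to about 2 mm. A picture is of the moment at which its call begins. There is no depth.
- arm.job_done(): hands the job in; it is judged then, once.
The state is a dict: "t": time; "joints": joint angles; "qd": joint speeds; "joint_torque": joint torques, N m; "tool_pos": TCP position; "tool_rot": TCP orientation; "wrist_force": force on the tool from outside, world axes, zero at the start; "wrist_torque": the same for the moment, N m; "width": opening from 0.0 (shut) to 1.0 (fully open); "grip_force": force on a finger pad.
Only numpy, scipy, OpenCV 4.12 (cv2) and the standard library are available. Lean on these libraries where they do the work, as an engineer would, in place of code of your own. Each camera call takes 0.05 s, during which the arm holds its last target. There are 200 camera calls.

## Working session

There is one attempt and no reset: what is moved stays moved. The work goes in short steps, Python scripts to look and compute and a tool call to move; the robot and the scene stay as the last step left them, time stands still between calls to the robot, and variables do not carry over. Pictures are saved under pics/ and viewed, at most 10 in all, crops included, and the job is handed in when it is done.

Besides the shell and the picture viewer there is one more tool, called after ">>>" as name(argument=value, ...) on one line, values as JSON. jog_arm: Moves the arm, as the interface text tells. Its arguments: {"type":"object","properties":{"deltas":{"type":"array"},"claw":{"type":"number"},"newtons":{"type":"number"}},"required":["deltas"]}

```bash
mkdir -p pics
cat > h.py <<'E'
import numpy as np, cv2, json
from plant import arm
def save(cam,name):
    c=arm.camera(cam); cv2.imwrite(f'pics/{name}.png',c['color'][:,:,::-1])
    np.savez(f'pics/{name}.npz',**{k:np.array(c[k]) for k in('intrinsics','k1','R','t')}); return c
def load(name): return np.load(f'pics/{name}.npz')
def ray(c,u,v):
    K=np.array(c['intrinsics']); d=np.array([(u-K[0,2])/K[0,0],(v-K[1,2])/K[1,1]]); s=d.copy()
    for _ in range(30): s=d/(1+float(c['k1'])*(s@s))
    R=np.array(c['R']); return -R.T@np.array(c['t']), R.T@np.array([s[0],s[1],1])
def atz(c,u,v,z):
    o,d=ray(c,u,v); return o+d*(z-o[2])/d[2]
def proj(c,X):
    p=np.array(c['R'])@np.array(X)+np.array(c['t']); s=p[:2]/p[2]; s=s*(1+float(c['k1'])*(s@s)); K=np.array(c['intrinsics']); return s*[K[0,0],K[1,1]]+K[:2,2]
E
python3 - <<'E'
from h import *
save('scene','s0');save('top','t0');s=arm.sense();print(s)
E
```

```text
{'t': 0.1, 'joints': array([-1.37736289e+00,  1.31078610e-01,  1.48917358e+00,  2.85128753e-07,
        1.52299584e+00, -8.53908591e-02]), 'qd': array([ 0.00040926, -0.00139648, -0.00182482,  0.00146697, -0.00073541,
        0.00062643]), 'joint_torque': array([ 1.79848324e-03, -5.70949817e+01, -5.01941550e+01, -9.90070703e-05,
        8.02490395e-03,  2.17615315e-05]), 'tool_pos': array([ 0.1650599 , -0.57629794,  0.2076518 ]), 'tool_rot': array([-3.10947553e+00, -4.36329103e-01,  1.39880510e-04]), 'wrist_force': array([0.13874506, 0.21130389, 0.69098395]), 'wrist_torque': array([ 0.03454033,  0.01266651, -0.01285441]), 'grip_force': 0.0, 'width': 1.0011114071420089}
```

View pics/s0.png

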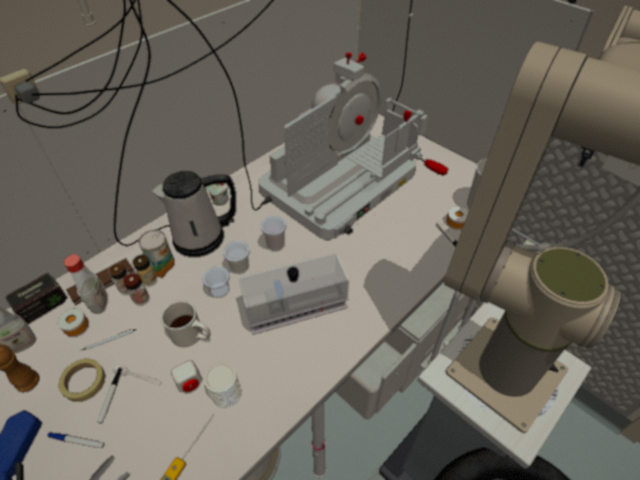

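View pics/t0.png

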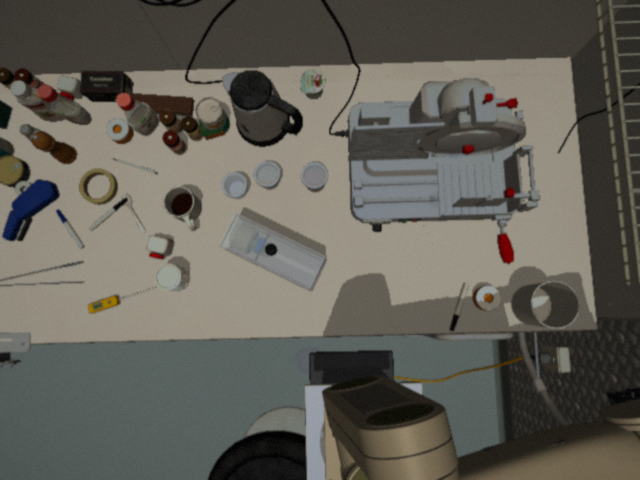

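The hood and dispenser are at about (273,249) in the top view. The knob is at (271,249), with bluish lids or the grip to its left at (258,244). In the scene view the knob is at (293,272).

Run:
```python
from h import *
a=load('t0');b=load('s0')
A=[];B=[]
for c,u,v in((a,271,249.5),(b,293,273)):
    o,d=ray(c,u,v);d/=np.linalg.norm(d);P=np.eye(3)-np.outer(d,d);A.append(P);B.append(P@o)
print('knob',np.linalg.lstsq(np.vstack(A),np.hstack(B),rcond=None)[0], atz(a,271,249.5,.153))
for n,u,v in(('pot',235,185),('pot',267,174),('pot',314,176),('mug',182,205),('timer',158,247),('refill',169,276),('slicerend',507,262)): print(n,atz(a,u,v,.07))
for u,v in((221,244),(242,208),(326,256),(309,288)):print('hoodroof',atz(a,u,v,.129))
i=cv2.imread('pics/t0.png')[195:305,205:345]; j=cv2.imread('pics/s0.png')[250:340,225:365]
cv2.imwrite('pics/c0.png',np.vstack([cv2.resize(i,(700,330*700//420),interpolation=3)[:300*2][:,:],]))
```

```text
knob [0.50653357 0.22922123 0.1477888 ] [0.50537539 0.22819393 0.153     ]
pot [0.69576275 0.33423053 0.07      ]
pot [0.72412191 0.24595463 0.07      ]
pot [0.71461572 0.11691322 0.07      ]
mug [0.64405372 0.47962823 0.07      ]
timer [0.53017231 0.54346145 0.07      ]
refill [0.45097057 0.5123707  0.07      ]
slicerend [ 0.46447533 -0.39076036  0.07      ]
hoodroof [0.52598774 0.36007167 0.129     ]
hoodroof [0.61908132 0.30526921 0.129     ]
hoodroof [0.48753715 0.08975863 0.129     ]
hoodroof [0.4069312  0.13520822 0.129     ]
```

View pics/c0.png

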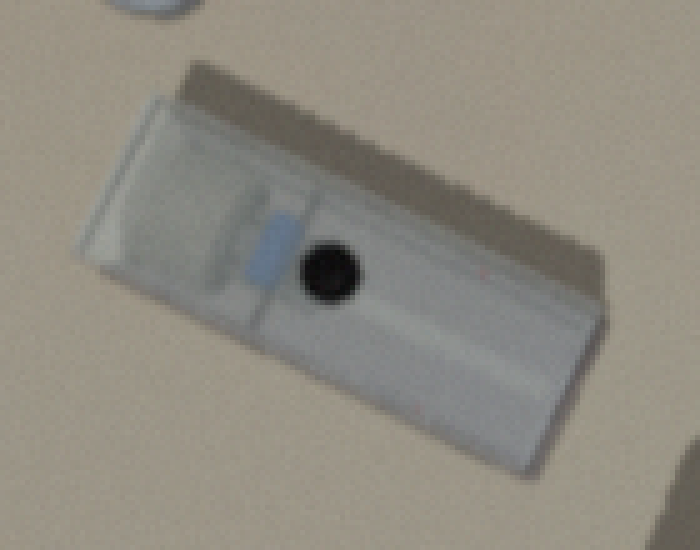

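The crop shows the blue grip centred at crop (275,248), which is full-image (260,244.6). The knob is at (271,249.4), and +x points to the lower right.

```bash
cat >> h.py <<'E'
from scipy.spatial.transform import Rotation as Ro
def go(target,yaw=None):
    """shift/turn in tool axes to world target, tool down, tool y at yaw deg"""
    s=arm.sense(); R=Ro.from_rotvec(s['tool_rot']); d=R.inv().apply(np.array(target)-s['tool_pos'])
    y=np.radians(yaw); yy=np.array([np.cos(y),np.sin(y),0]); z=np.array([0,0,-1.]); G=Ro.from_matrix(np.c_[np.cross(yy,z),yy,z])
    print('now',s['t'],s['tool_pos'].round(4),'d',d.round(4),'turn',np.degrees((R.inv()*G).as_rotvec()).round(2),'j',s['joints'].round(2),'F',s['wrist_force'].round(1),'w',s['width'],'g',s['grip_force'])
E
python3 - <<'E'
from h import *
a=load('t0')
g=atz(a,260,244.6,.114);k=atz(a,271,249.4,.16);print(g,k,np.degrees(np.arctan2(*(k-g)[[1,0]])))
go([.506,.2285,.28],60.3)
E
```

```text
[0.52355777 0.26115328 0.114     ] [0.50481449 0.22740677 0.16      ] -119.04839204834347
now 0.1 [ 0.1651 -0.5763  0.2077] d [ 0.5493 -0.68   -0.0711] turn [-4.0000e-02 -1.1000e-01 -1.3432e+02] j [-1.38  0.13  1.49  0.    1.52 -0.09] F [0.1 0.2 0.7] w 1.0011114071420089 g 0.0
```

>>> jog_arm(deltas=[0.02, -0.025, -0.002, 0, 0, -5, 0.055, -0.068, -0.006, 0, 0, -13, 0.092, -0.113, -0.01, 0, 0, -22, 0.128, -0.159, -0.014, 0, 0, -31, 0.165, -0.204, -0.018, 0, 0, -40, 0.201, -0.249, -0.022, 0, 0, -49, 0.238, -0.295, -0.026, 0, 0, -58, 0.275, -0.34, -0.03, 0, 0, -67, 0.311, -0.385, -0.035, 0, 0, -76, 0.348, -0.431, -0.04, 0, 0, -85, 0.385, -0.476, -0.045, 0, 0, -94, 0.421, -0.521, -0.05, 0, 0, -103, 0.458, -0.567, -0.056, 0, 0, -112, 0.495, -0.612, -0.062, 0, 0, -121, 0.53, -0.656, -0.068, 0, 0, -129, 0.549, -0.68, -0.071, 0, 0, -134, 0.549, -0.68, -0.071, 0, 0, -134, 0.549, -0.68, -0.071, 0, 0, -134])

```text
t: 2.35
tool_pos: [0.5054, 0.2274, 0.279]
tool_rot: [-0.815, -3.033, 0.002]
wrist_force: [0.0, -0.7, -0.2]
width: 0.997
grip_force: 0.0
```

Run:
```python
from h import *
save('wrist','w1'); go([.506,.2285,.137],60.3)
```

```text
now 2.4 [0.5055 0.2271 0.2792] d [0.0002 0.0016 0.1422] turn [-0.05 -0.02 -0.43] j [ 0.33 -0.01  1.51 -0.    1.65 -0.72] F [-0.4 -0.1  0. ] w 0.9992214999669167 g 0.0
```

View pics/w1.png

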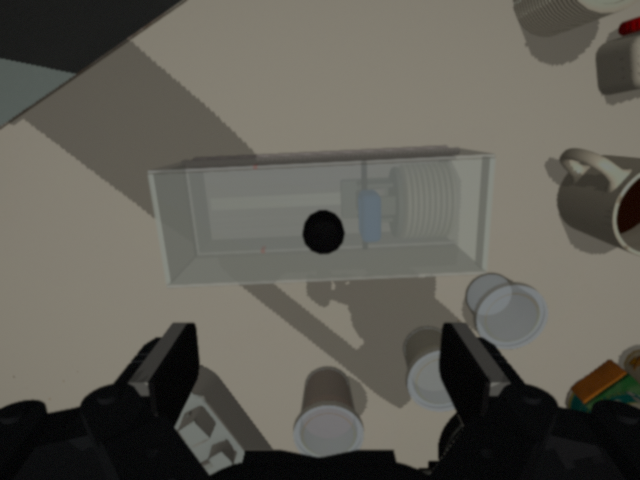

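From the wrist, the knob is centred at (323,232). The roof corners are (150,171), (493,155), (485,270) and (169,284), and the blue grip top is around (370,214). The red mark is at (263,248).

Run:
```python
from h import *
c=load('w1')
print('knob',atz(c,323,232,.160))
P=[atz(c,u,v,.129) for u,v in((150,171),(493,155),(485,270),(169,284))]
print(np.array(P).round(4),np.mean(P,0))
for a,b in((1,0),(2,3)):d=P[b]-P[a];print(np.linalg.norm(d),np.degrees(np.arctan2(d[1],d[0])))
print('red',atz(c,263,248,.058),atz(c,255,166,.058)); print('grip',atz(c,370,214,.118))
```

```text
knob [0.50639831 0.23014795 0.16      ]
[[0.4068 0.1369 0.129 ]
 [0.5256 0.3658 0.129 ]
 [0.6069 0.3244 0.129 ]
 [0.4884 0.095  0.129 ]] [0.50692279 0.2305361  0.129     ]
0.2578710135330096 -117.43136047491076
0.2581403124773105 -117.33274246415058
red [0.51422271 0.15892078 0.058     ] [0.44368814 0.19483534 0.058     ]
grip [0.52196889 0.26541232 0.118     ]
```

Run:
```python
from h import *
go([.5065,.2303,.138],62.6)
```

```text
now 2.4 [0.5055 0.2271 0.2792] d [0.0007 0.0034 0.1412] turn [-0.05 -0.02 -2.73] j [ 0.33 -0.01  1.51 -0.    1.65 -0.72] F [-0.4 -0.1  0. ] w 0.9992214999669167 g 0.0
```

>>> jog_arm(deltas=[0, 0.001, 0.02, 0, 0, -1, 0.0005, 0.002, 0.06, 0, 0, -2, 0.0005, 0.003, 0.1, 0, 0, -2.7, 0.0005, 0.003, 0.128, 0, 0, -2.7, 0.0005, 0.003, 0.139, 0, 0, -2.7, 0.0005, 0.003, 0.141, 0, 0, -2.7, 0.0005, 0.003, 0.141, 0, 0, -2.7])

```text
t: 3.28
tool_pos: [0.5076, 0.2309, 0.1398]
tool_rot: [0.742, 3.051, 0.002]
wrist_force: [0.1, -0.8, 0.1]
width: 0.997
grip_force: 0.0
```

>>> jog_arm(deltas=[0, 0, 0, 0, 0, 0, 0, 0, 0, 0, 0, 0, 0, 0, 0, 0, 0, 0, 0, 0, 0, 0, 0, 0, 0, 0, 0, 0, 0, 0, 0, 0, 0, 0, 0, 0], claw=0, newtons=40)

```text
t: 4.03
tool_pos: [0.5071, 0.2309, 0.1393]
tool_rot: [0.742, 3.052, 0.0]
wrist_force: [-2.0, -0.3, 4.7]
width: 0.326
grip_force: 39.1
```

Run:
```python
from h import *
go([.5065,.2303,.24],62.6)
```

```text
now 4.025 [0.5071 0.2309 0.1393] d [ 0.0002 -0.0007 -0.1007] turn [0.02 0.03 0.08] j [ 0.34  0.06  1.69 -0.    1.39 -0.76] F [-2.  -0.3  4.7] w 0.3255391744085127 g 39.11326825618744
```

>>> jog_arm(deltas=[0, 0, -0.004, 0, 0, 0, 0, 0, -0.012, 0, 0, 0, 0, 0, -0.02, 0, 0, 0, 0, 0, -0.03, 0, 0, 0, 0, 0, -0.03, 0, 0, 0], newtons=60)

```text
t: 4.65
tool_pos: [0.5077, 0.2311, 0.1701]
tool_rot: [0.742, 3.051, 0.002]
wrist_force: [0.2, 0.8, -2.7]
width: 0.31
grip_force: 59.2
```

Run:
```python
from h import *
save('wrist','w2');go([.5065,.2303,.24],62.6)
```

```text
now 4.7 [0.5073 0.231  0.1693] d [ 0.0004 -0.0009 -0.0707] turn [0.06 0.05 0.07] j [ 0.34  0.04  1.66  0.    1.44 -0.76] F [ 0.5 -0.3 -2.4] w 0.3115820142374027 g 59.220033288002014
```

View pics/w2.png

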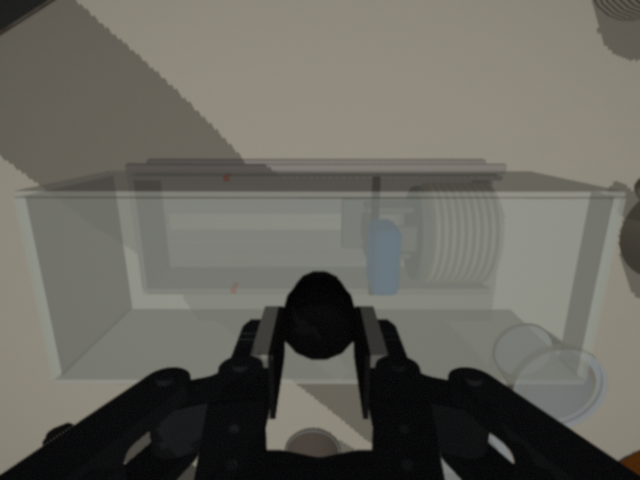

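Run:
```python
from h import *
go([.415,-.10,.25],62.6)
```

```text
now 4.7 [0.5073 0.231  0.1693] d [-0.07   -0.3364 -0.0809] turn [0.06 0.05 0.07] j [ 0.34  0.04  1.66  0.    1.44 -0.76] F [ 0.5 -0.3 -2.4] w 0.3115820142374027 g 59.220033288002014
```

>>> jog_arm(deltas=[0, 0, -0.015, 0, 0, 0, 0, 0, -0.04, 0, 0, 0, 0, 0, -0.065, 0, 0, 0, 0, 0, -0.08, 0, 0, 0, 0, 0, -0.085, 0, 0, 0, 0, 0, -0.085, 0, 0, 0])

```text
t: 5.45
tool_pos: [0.5068, 0.2308, 0.2533]
tool_rot: [-0.742, -3.052, 0.0]
wrist_force: [0.2, -0.6, -2.9]
width: 0.311
grip_force: 59.4
```

>>> jog_arm(deltas=[-0.002, -0.007, 0, 0, 0, 0, -0.006, -0.027, 0, 0, 0, 0, -0.012, -0.057, 0, 0, 0, 0, -0.019, -0.09, 0, 0, 0, 0, -0.026, -0.124, 0, 0, 0, 0, -0.033, -0.158, 0, 0, 0, 0, -0.04, -0.192, 0, 0, 0, 0, -0.047, -0.226, 0, 0, 0, 0, -0.054, -0.26, 0, 0, 0, 0, -0.061, -0.292, 0, 0, 0, 0, -0.066, -0.318, 0, 0, 0, 0, -0.069, -0.331, 0, 0, 0, 0, -0.07, -0.336, 0, 0, 0, 0, -0.07, -0.336, 0, 0, 0, 0, -0.07, -0.336, 0, 0, 0, 0])

```text
t: 7.32
tool_pos: [0.415, -0.0991, 0.2535]
tool_rot: [-0.741, -3.053, -0.0]
wrist_force: [-0.1, 0.5, -2.9]
width: 0.315
grip_force: 59.5
```

>>> jog_arm(deltas=[0, 0, 0.01, 0, 0, 0, 0, 0, 0.035, 0, 0, 0, 0, 0, 0.065, 0, 0, 0, 0, 0, 0.095, 0, 0, 0, 0, 0, 0.12, 0, 0, 0, 0, 0, 0.135, 0, 0, 0, 0, 0, 0.142, 0, 0, 0, 0, 0, 0.145, 0, 0, 0, 0, 0, 0.147, 0, 0, 0, 0, 0, 0.147, 0, 0, 0])

```text
t: 8.57
tool_pos: [0.4152, -0.0999, 0.1071]
tool_rot: [0.742, 3.052, -0.0]
wrist_force: [0.0, 0.6, -1.8]
width: 0.309
grip_force: 59.5
```

Run:
```python
from h import *
go([.415,-.10,.0933],62.6)
```

```text
now 8.575 [ 0.4152 -0.0999  0.1071] d [ 0.0002 -0.0001  0.0138] turn [0.01 0.05 0.07] j [-0.36 -0.29  2.07 -0.    1.36 -1.45] F [ 0.   0.6 -1.8] w 0.3092594442867213 g 59.52845513820648
```

>>> jog_arm(deltas=[0, 0, 0.003, 0, 0, 0, 0, 0, 0.006, 0, 0, 0, 0, 0, 0.009, 0, 0, 0, 0, 0, 0.011, 0, 0, 0, 0, 0, 0.011, 0, 0, 0])

```text
t: 9.2
tool_pos: [0.4146, -0.0997, 0.0953]
tool_rot: [-0.742, -3.052, -0.0]
wrist_force: [0.2, -0.1, -1.2]
width: 0.309
grip_force: 59.5
```

>>> jog_arm(deltas=[0, 0, 0.001, 0, 0, 0, 0, 0, 0.002, 0, 0, 0, 0, 0, 0.0025, 0, 0, 0, 0, 0, 0.0025, 0, 0, 0])

```text
t: 9.7
tool_pos: [0.415, -0.0998, 0.0935]
tool_rot: [0.742, 3.052, 0.0]
wrist_force: [-2.1, 2.1, 2.8]
width: 0.313
grip_force: 60.3
```

>>> jog_arm(deltas=[0, 0, 0, 0, 0, 0, 0, 0, 0, 0, 0, 0, 0, 0, 0, 0, 0, 0, 0, 0, 0, 0, 0, 0, 0, 0, 0, 0, 0, 0, 0, 0, 0, 0, 0, 0], claw=90)

```text
t: 10.45
tool_pos: [0.4148, -0.0998, 0.0931]
tool_rot: [0.742, 3.053, 0.0]
wrist_force: [-0.7, 0.7, -0.6]
width: 0.902
grip_force: 0.0
```

>>> jog_arm(deltas=[0, 0, -0.01, 0, 0, 0, 0, 0, -0.03, 0, 0, 0, 0, 0, -0.06, 0, 0, 0, 0, 0, -0.09, 0, 0, 0, 0, 0, -0.11, 0, 0, 0, 0, 0, -0.115, 0, 0, 0, 0, 0, -0.115, 0, 0, 0])

```text
t: 11.32
tool_pos: [0.4149, -0.0998, 0.2081]
tool_rot: [0.742, 3.052, -0.0]
wrist_force: [-0.2, -1.2, -0.8]
width: 0.901
grip_force: 0.0
```

Run:
```python
from h import *
save('scene','s3'); save('top','t3')
A=cv2.imread('pics/s3.png')[170:370,200:460];B=cv2.imread('pics/t3.png')[180:320,200:440]
cv2.imwrite('pics/c3.png',np.hstack([cv2.resize(A,(400,308)),cv2.resize(B,(400,308))]))
# rest grip ~ centre -0.04 along -117.4
c=np.array([.5065,.2303]);u=np.array([np.cos(np.radians(-117.4)),np.sin(np.radians(-117.4))]);print(c-.04*u,c+.06*u)
go([*(c-.04*u),.21],62.6)
```

```text
[0.52490799 0.26581262] [0.47888801 0.17703108]
now 11.425 [ 0.4143 -0.0996  0.2071] d [ 0.0695  0.3754 -0.0029] turn [-0.01 -0.09  0.08] j [-0.36 -0.36  1.94  0.    1.56 -1.45] F [ 0.1  0.3 -0. ] w 0.8959212265587545 g 0.0
```

View pics/c3.png

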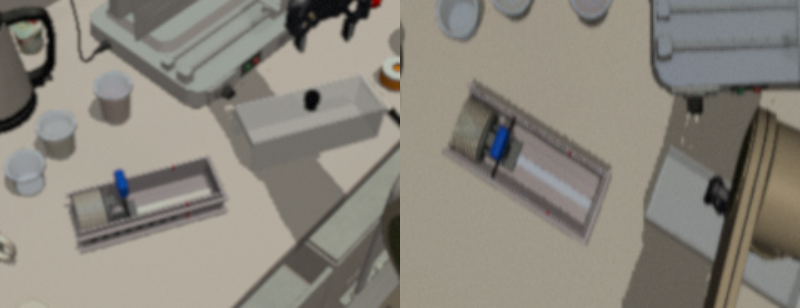

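The hood stands upright on the worktop, to the right of the open dispenser. The blue grip is free, at crop pixel (500,142) in the top half. I'll move above it now.

>>> jog_arm(deltas=[0.002, 0.01, 0, 0, 0, 0, 0.008, 0.04, 0, 0, 0, 0, 0.015, 0.08, 0, 0, 0, 0, 0.022, 0.12, 0, 0, 0, 0, 0.03, 0.16, 0, 0, 0, 0, 0.037, 0.2, 0, 0, 0, 0, 0.045, 0.24, 0, 0, 0, 0, 0.052, 0.28, 0, 0, 0, 0, 0.06, 0.32, 0, 0, 0, 0, 0.066, 0.355, 0, 0, 0, 0, 0.069, 0.37, 0, 0, 0, 0, 0.0695, 0.3755, 0, 0, 0, 0, 0.0695, 0.3755, 0, 0, 0, 0, 0.0695, 0.3755, 0, 0, 0, 0])

```text
t: 13.18
tool_pos: [0.5254, 0.2647, 0.2082]
tool_rot: [0.744, 3.052, -0.0]
wrist_force: [-0.4, 0.8, -1.0]
width: 0.905
grip_force: 0.0
```

Run:
```python
from h import *
save('wrist','w4');go([.5249,.2658,.089],62.6)
```

```text
now 13.225 [0.5255 0.2648 0.2083] d [0.001  0.0006 0.1193] turn [-0.    0.01  0.01] j [ 0.38  0.1   1.52 -0.    1.52 -0.71] F [-0.5 -0.7  0.7] w 0.8958288862543246 g 0.0
```

View pics/w4.png

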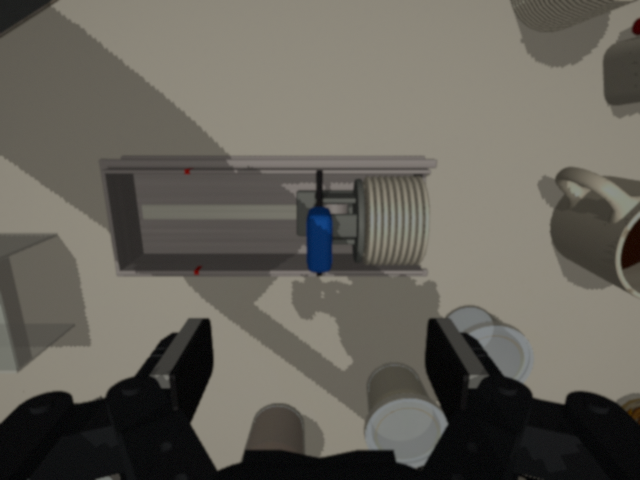

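The grip spans about (307–331, 207–271), with its crossbar at columns 319 (row 172) and 319 (row 272). The red marks are at (187,171) and (198,270), and the trough is parallel to the image rows.

Run:
```python
from h import *
c=load('w4');u=np.array([np.cos(np.radians(-117.4)),np.sin(np.radians(-117.4)),0]);n=np.array([-u[1],u[0],0]);o=np.array([.5065,.2303,0])
for l,a,b,z in(('red',187,171,.058),('red',198,270,.058),('bar',319.5,173,.06),('bar',319,272,.06),('griptop',319,239,.118),('w',307,239,.118),('w',331,239,.118),('e',319,207,.118),('e',319,271,.118)):
    p=atz(c,a,b,z);print(l,p.round(4),'along',round((p-o)@u,4),'across',round((p-o)@n,4))
```

```text
red [0.4442 0.1946 0.058 ] along 0.0604 across -0.0389
red [0.5154 0.1594 0.058 ] along 0.0589 across 0.0406
bar [0.4913 0.283  0.06  ] along -0.0398 across -0.0378
bar [0.5615 0.2463 0.06  ] along -0.0395 across 0.0415
griptop [0.5226 0.2663 0.118 ] along -0.0394 across -0.0022
w [0.5191 0.2594 0.118 ] along -0.0317 across -0.0022
w [0.5262 0.2732 0.118 ] along -0.0471 across -0.0022
e [0.5041 0.2759 0.118 ] along -0.0394 across -0.0231
e [0.5421 0.2563 0.118 ] along -0.0394 across 0.0197
```

>>> jog_arm(deltas=[0.0005, 0.0005, 0.01, 0, 0, 0, 0.001, 0.0005, 0.04, 0, 0, 0, 0.001, 0.0005, 0.075, 0, 0, 0, 0.001, 0.0005, 0.105, 0, 0, 0, 0.001, 0.0005, 0.115, 0, 0, 0, 0.001, 0.0005, 0.118, 0, 0, 0, 0.001, 0.0005, 0.118, 0, 0, 0])

```text
t: 14.1
tool_pos: [0.5256, 0.2668, 0.0913]
tool_rot: [0.742, 3.051, 0.002]
wrist_force: [0.5, -0.2, 0.8]
width: 0.895
grip_force: 0.0
```

>>> jog_arm(deltas=[0, 0, 0, 0, 0, 0, 0, 0, 0, 0, 0, 0, 0, 0, 0, 0, 0, 0, 0, 0, 0, 0, 0, 0, 0, 0, 0, 0, 0, 0, 0, 0, 0, 0, 0, 0, 0, 0, 0, 0, 0, 0, 0, 0, 0, 0, 0, 0], claw=0, newtons=60)

```text
t: 15.1
tool_pos: [0.5244, 0.2656, 0.0907]
tool_rot: [-0.742, -3.052, 0.003]
wrist_force: [-4.8, -5.4, 7.5]
width: 0.156
grip_force: 58.8
```

Run:
```python
from h import *
go([.4789,.177,.09],62.6)
```

```text
now 15.1 [0.5244 0.2656 0.0907] d [-0.0002 -0.0996  0.0009] turn [-0.11 -0.    0.06] j [ 0.38  0.18  1.65 -0.    1.31 -0.71] F [-4.8 -5.4  7.5] w 0.15583061580629398 g 58.76803636550903
```

>>> jog_arm(deltas=[0, -0.002, 0, 0, 0, 0, 0, -0.008, 0, 0, 0, 0, 0, -0.018, 0, 0, 0, 0, 0, -0.029, 0, 0, 0, 0, 0, -0.041, 0, 0, 0, 0, 0, -0.053, 0, 0, 0, 0, 0, -0.065, 0, 0, 0, 0, 0, -0.077, 0, 0, 0, 0, 0, -0.087, 0, 0, 0, 0, 0, -0.094, 0, 0, 0, 0, 0, -0.098, 0, 0, 0, 0, 0, -0.0995, 0, 0, 0, 0, 0, -0.0995, 0, 0, 0, 0, 0, -0.0995, 0, 0, 0])

```text
$.deltas: bad value
```

Run:
```python
from h import *
go([.4789,.177,.09],62.6); save('wrist','w5');save('scene','s5')
A=cv2.imread('pics/s5.png')[170:370,200:460];cv2.imwrite('pics/c5.png',np.hstack([cv2.resize(cv2.imread('pics/w5.png'),(480,360)),cv2.resize(A,(320,360))]))
```

```text
now 15.1 [0.5244 0.2656 0.0907] d [-0.0002 -0.0996  0.0009] turn [-0.11 -0.    0.06] j [ 0.38  0.18  1.65 -0.    1.31 -0.71] F [-4.8 -5.4  7.5] w 0.15583061580629398 g 58.76803636550903
```

View pics/w5.png

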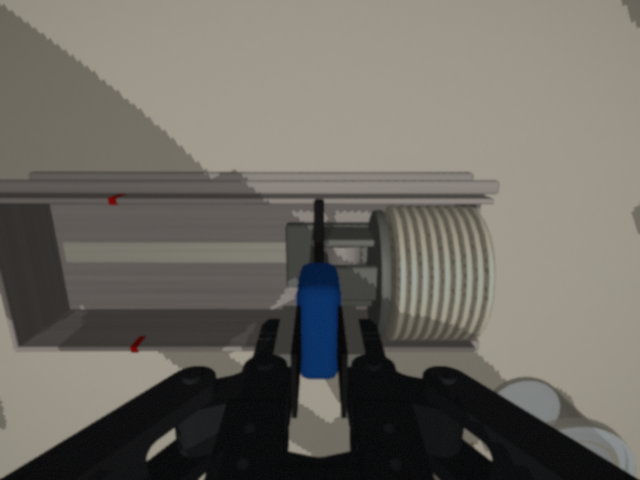

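View pics/c5.png

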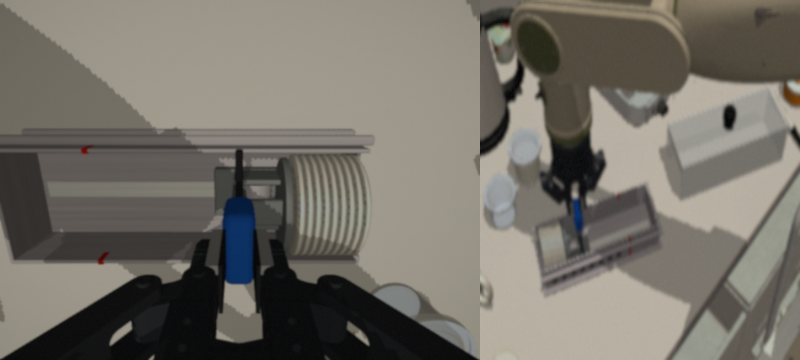

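The move was refused because of a miscounted list. The pictures show the grip firmly held between the pads, still at rest. I'm sending the pull again.

>>> jog_arm(deltas=[0, -0.002, 0, 0, 0, 0, 0, -0.008, 0, 0, 0, 0, 0, -0.018, 0, 0, 0, 0, 0, -0.029, 0, 0, 0, 0, 0, -0.041, 0, 0, 0, 0, 0, -0.053, 0, 0, 0, 0, 0, -0.065, 0, 0, 0, 0, 0, -0.077, 0, 0, 0, 0, 0, -0.087, 0, 0, 0, 0, 0, -0.094, 0, 0, 0, 0, 0, -0.098, 0, 0, 0, 0, 0, -0.0995, 0, 0, 0, 0, 0, -0.0995, 0, 0, 0, 0, 0, -0.0995, 0, 0, 0, 0])

```text
t: 16.95
tool_pos: [0.4799, 0.1795, 0.0908]
tool_rot: [0.741, 3.051, 0.005]
wrist_force: [1.4, 6.2, 1.0]
width: 0.161
grip_force: 58.9
```

Run:
```python
from h import *
go([.4789,.177,.09],62.6); save('wrist','w6')
```

```text
now 16.95 [0.4799 0.1795 0.0908] d [-0.0003 -0.0027  0.0008] turn [0.18 0.05 0.09] j [ 0.26 -0.02  1.86  0.    1.29 -0.84] F [1.4 6.2 1. ] w 0.16089042817293586 g 58.906036019325256
```

View pics/w6.png

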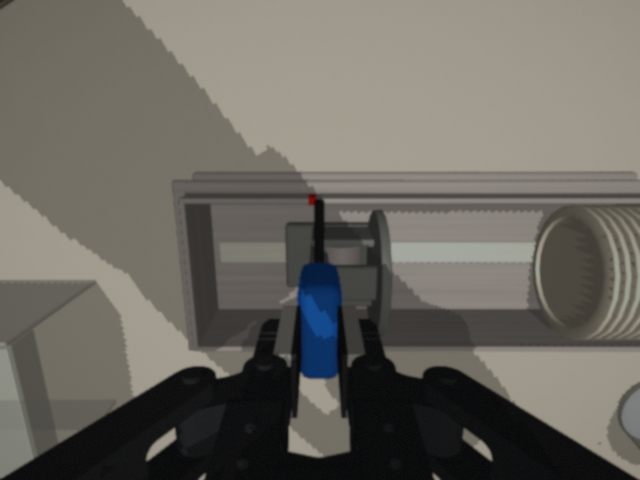

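The crossbar is at column 319.5. The red line's left edge is at about 309, putting its centre near 313, so it is about 3 mm short. That agrees with the TCP measurement.

>>> jog_arm(deltas=[0, -0.001, 0, 0, 0, 0, 0, -0.002, 0, 0, 0, 0, 0, -0.003, 0, 0, 0, 0, 0, -0.003, 0, 0, 0, 0, 0, -0.003, 0, 0, 0, 0, 0, -0.003, 0, 0, 0, 0])

```text
t: 17.75
tool_pos: [0.4785, 0.1769, 0.0908]
tool_rot: [0.741, 3.051, 0.005]
wrist_force: [0.9, 5.5, 1.3]
width: 0.159
grip_force: 58.9
```

Run:
```python
from h import *
go([.4789,.177,.09],62.6); save('wrist','w7')
for n in('w5','w6','w7'):
    i=cv2.imread(f'pics/{n}.png').astype(int);r=(i[:,:,2]>i[:,:,1]+60)&(i[:,:,2]>i[:,:,0]+60)
    y,x=np.nonzero(r[190:215]);print(n,'red',x.min() if len(x) else None,x.max() if len(x) else None)
    row=i[196:236,295:345].sum(2)[20];d=np.nonzero(row<130)[0]+295;print('bar',d.min() if len(d) else row,d.max() if len(d) else '')
```

```text
now 17.75 [0.4785 0.1769 0.0908] d [-0.0003  0.0002  0.0008] turn [0.18 0.05 0.09] j [ 0.25 -0.03  1.87  0.    1.29 -0.84] F [0.9 5.5 1.3] w 0.15931651759117568 g 58.900169134140015
w5 red 109 115
bar 315 322
w6 red 309 315
bar 315 323
w7 red 315 320
bar 315 323
```

```bash
python3 -c "
from plant import arm
print(arm.job_done())"
```

```text
the job is handed in; nothing more can be done
None
```

I set the hood upright on the free worktop, drew the follower back to within about 1 mm of the red fill line, and handed the job in with the grip still held; the hand-in returned no verdict.

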